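Shim the valve and hold its bayonet collar home

ROBOT

A 7-joint arm with a two-finger parallel gripper is mounted at the origin on the work surface. World frame = base frame: x ahead of the robot, y to its left, z up, the work surface at z = 0. Lengths are in m, angles in degrees, forces in N, time in s.
With the tool pointing down it reaches from about 0.4 to 0.85 m from the base axis. Payload 4.5 kg.
Tool frame: the origin (TCP) lies on the centre line of the jaws, within the pads' length; the fingertips stand 19 mm ahead of it and the grasp point (between the pads) is the TCP; z points along the fingers, y is the line along which they close (so a half turn about z gives the same grasp; the last joint's range is limited). The gripper opens to 88 mm and grips with 3 to 60 N. Pads are 18 mm wide; open, the fingers measure 123 mm over their backs; the gripper's body (75 mm by 187 mm) begins 45 mm behind the grasp point.
Start: joints at [-72.319, 39.483, -11.15, 89.685, 9.013, 51.709, -12.324], TCP at [0.17, 0.602, 0.258] pointing down, gripper open.
Joint ranges: [-172.22, 172.22], [-26.19, 119.32], [-84.43, 86.54], [7.71, 146.69], [-57.33, 237.33], [2.42, 119.75], [-152.13, 152.13]. Speed limits (degrees/s): [147.25, 147.25, 180, 180, 180, 180, 180].

INTERFACE

Orientations are given as [roll, pitch, yaw] about the fixed x, y, z axes, in that order (R = Rz(yaw) Ry(pitch) Rx(roll)).
In Python, from bench import env gives the robot as it stands. The module is installed in compiled form; this text tells all that it offers.
- The arm moves only by the tool apply_moves, never from a script. Its argument "rows" is a list of rows, each an object with "translation": the shift along the tool's x, y, z in m, a list of three; "twist": the turn, a rotation vector about the tool's x, y, z in rad, a list of three; "jaw": the gripper's target within -1 to 1 (shut at 1, half-way at 0, fully open at -1). In form: [{"translation": [x, y, z], "twist": [rx, ry, rz], "jaw": jaw}, ...]. A call has 1 to 12 rows; each row shifts and turns the commanded pose from where the row before left it, along the tool's axes as they then stand; what a row does not reach is not made up. A row lasts 1/12 s, in which the tool goes at most 41.7 mm and 7.16 degrees, less where a joint would pass 70% of its speed; a pose out of reach is approached as far as the arm can. A call is refused whole if a number of a shift passes 0.0417 or a number of a turn 0.125, either way. A call with a gripper value outside its range is refused whole. The fingers move at their own pace and stop on an object; "squeeze" is the grip in N (left out, the last holds). Time passes only in rows, so rows that do not move let the fingers close. It gives the time, the measured TCP pose, the force, the opening and the grip force at its end, in the units of the state.
- env.get_state(): the state, without advancing time (a new reading comes with each control period).
- env.grab_frame(name): name is "side" or "top"; returns (picture, depth): 480x640x3 uint8, red, green, blue; 480x640 float32, m along the optical axis (not along the pixel's ray), 0 where there is no reading.
- env.calibration(name): a dict with "fx", "fy", "cx", "cy" (pixels), "R" (3x3) and "t" (3): a world point X has camera coordinates R X + t. Camera axes: x right, y down, z forward; pixel columns grow to the right and rows downward; lengths in m; the calibration is good to about 2 mm. A picture is of the moment at which its call begins. calibration takes no time and is no camera call.
- env.job_done(): hands the job in; it is judged then, once.
The state is a dict: "time": time; "qpos": joint angles; "dq": joint speeds; "joint_torque": joint torques, N m; "position": TCP position; "eef_rot": TCP orientation; "ft_force": force on the tool from outside, world axes, zero at the start; "wrist_torque": the same for the moment, N m; "width": opening from 0.0 (shut) to 1.0 (fully open); "finger_force": force on a finger pad.
Only numpy, scipy, OpenCV 4.12 (cv2) and the standard library are available. Lean on these libraries where they do the work, as an engineer would, in place of code of your own. Each camera call takes 0.05 s, during which the arm holds its last target. There are 200 camera calls.

TASK

Thread exactly three of the five steel spacer rings over the valve's stem so that they lie flat on top of its column, leaving the other two rings and the nut on the mat, and the plug, red cap and brass elbow, where they are. Then turn the knurled collar until its hidden keyways drop over the pins, push it fully home against its spring and finish while still holding it pushed home, so that the retaining clip can be fitted.

Things in the scene. Friction and masses are not known exactly. Their poses are not given: they have to be found in the camera images.
- seat (a point): Centre of the flat top of the valve's round steel column (44 mm diameter, top 76 mm above the bench) on a grey block 110 x 90 x 20 mm fixed to the bench; z up. From its middle a stem, 9 mm in diameter with a coned tip, stands up 20 mm. Spacer rings go over the stem and lie stacked on the column's top.
- collar_mid (a point): Centre (on the axis, half-way up) of the loose knurled aluminium collar round the column: a tube 58 mm outside, 47 mm inside, 28 mm high, 0.14 to 0.25 kg. At the start it rests on pins, its centre 15 mm below seat (its top 1 mm below); fully home 25 mm below. The knurling grips well; grasp it from above across its outside: beside the column there is free space down to the block. Its yaw says nothing of the keyways.
- collar_foot (a point): Centre of the collar's lower rim. Hidden inside it are 3 keyways, 13 mm wide, 10 mm deep, 120 degrees apart, for three 4 mm pins on the column, just below the collar at the start, whose direction is unknown; they fit within about 0.12 rad either way. From the start the collar meets them after a clockwise turn (seen from above) of 0.45 to 1.3 rad (25 to 75 degrees). The keyways bottom on the pins when fully home.
- follower (a joint): Spring-loaded brass ring round the column under the collar; 0 when up, grows as pressed down (m), 0.0055 with the collar fully home. With its keyways over the pins the collar drops 4.5 mm freely onto it, then must be pushed 5.5 mm further against 4 N rising to 7.5 N; let go, it is pushed back up.
- ring1_mid (a point): Centre (half-way up) of spacer ring 1, one of five equal flat steel rings lying on the cork mat: 30 mm outside, 16 mm hole, 5 mm thick, 30 g. z is the ring's axis. The mat's top is 4 mm above the bench.
- ring2_mid (a point): Centre (half-way up) of spacer ring 2, one of five equal flat steel rings lying on the cork mat: 30 mm outside, 16 mm hole, 5 mm thick, 30 g. z is the ring's axis. The mat's top is 4 mm above the bench.
- ring3_mid (a point): Centre (half-way up) of spacer ring 3, one of five equal flat steel rings lying on the cork mat: 30 mm outside, 16 mm hole, 5 mm thick, 30 g. z is the ring's axis. The mat's top is 4 mm above the bench.
- ring4_mid (a point): Centre (half-way up) of spacer ring 4, one of five equal flat steel rings lying on the cork mat: 30 mm outside, 16 mm hole, 5 mm thick, 30 g. z is the ring's axis. The mat's top is 4 mm above the bench.
- ring5_mid (a point): Centre (half-way up) of spacer ring 5, one of five equal flat steel rings lying on the cork mat: 30 mm outside, 16 mm hole, 5 mm thick, 30 g. z is the ring's axis. The mat's top is 4 mm above the bench.
- nut_mid (a point): Centre (half-way up) of a brass hexagon nut, 30 mm across flats, 16 mm high, lying on the mat among the rings; not part of the job.
- plug: Small dark steel plug, 28 mm in diameter, 22 mm high, standing on the bench beside the valve; origin at the centre of its underside; not part of the job.
- cap: Red plastic dust cap, an open cup 48 mm in diameter, 40 mm high, standing on the bench; origin at the centre of its underside; not part of the job.
- elbow: Brass pipe elbow, about 55 x 45 mm, 30 mm high, lying on the bench; origin on its underside; not part of the job.
Mind the look-alikes: they are no part of the job. Of the things like the part that bears collar_mid, leave any that is green; of the rest the larger one is meant.

How it is judged:
By the outcome, as a careful person would: the job done as asked, in the order asked, and still so for the second after the job is handed in, while the arm keeps its last pose, push and grip.
It also fails if it takes over 72 s, if anything falls off the work surface, if the arm or the gripper's body presses on something with over 40 N, if the wrist force passes 120 N, or if a joint passes its speed limit or range.

## Working session

There is one attempt and no reset: what is moved stays moved. The work goes in short steps, Python scripts to look and compute and a tool call to move; the robot and the scene stay as the last step left them, time stands still between calls to the robot, and variables do not carry over. Pictures are saved under pics/ and viewed, at most 10 in all, crops included, and the job is handed in when it is done.

Besides the shell and the picture viewer there is one more tool, called after "Emit:" as name(argument=value, ...), one argument or row to a line, values as JSON. apply_moves: Moves the arm, as the interface text tells. Its arguments: {"type":"object","properties":{"rows":{"type":"array"},"squeeze":{"type":"number"}},"required":["rows"]}

```bash
mkdir -p pics; ls; python3 - <<'E'
from bench import env
import cv2,numpy as np
s=env.get_state();print(s)
for n in("top","side"):
    p,d=env.grab_frame(n);c=env.calibration(n);print(n,c)
    cv2.imwrite(f"pics/{n}0.png",p[:,:,::-1]);np.save(f"{n}0.npy",d)
E
```

```text
pics
{'time': 0.0, 'qpos': array([-72.31683562,  39.53329577, -11.14567606,  89.74511956,
         9.01324232,  51.70941543, -12.32160754]), 'dq': array([ 0.02833698,  0.01910415,  0.06093026, -0.10259957,  0.02475965,
        0.08812347, -0.07005136]), 'joint_torque': array([-3.68116230e-05, -5.27561653e+01, -1.26698624e+00, -1.53426594e+01,
       -5.26627852e-02,  6.74439972e-03,  1.74921329e-04]), 'position': array([0.16949153, 0.60095401, 0.256908  ]), 'eef_rot': array([-1.79894456e+02,  7.63022921e-03,  1.64262052e+02]), 'ft_force': array([0.08739554, 0.05067002, 1.60966632]), 'wrist_torque': array([-0.03376559, -0.02609125, -0.01409615]), 'finger_force': 0.0, 'width': 1.0033337432545502}
top {'fx': 451.71553567931494, 'fy': 451.71553567931494, 'cx': 312.986988681899, 'cy': 244.81802535548138, 'R': array([[ 0.03724493, -0.99930085,  0.00326074],
       [-0.97797472, -0.03712029, -0.20539603],
       [ 0.20537346,  0.00446104, -0.97867351]]), 't': array([-0.10461257,  0.55529177,  1.01914372])}
side {'fx': 457.0505688797835, 'fy': 457.0505688797835, 'cx': 321.4942666442223, 'cy': 243.76373367576937, 'R': array([[-0.83286051, -0.55325775,  0.01578718],
       [-0.32490856,  0.46561977, -0.82318446],
       [ 0.44808236, -0.69072722, -0.5675545 ]]), 't': array([0.43940303, 0.28055861, 0.61540877])}
```

View pics/top0.png

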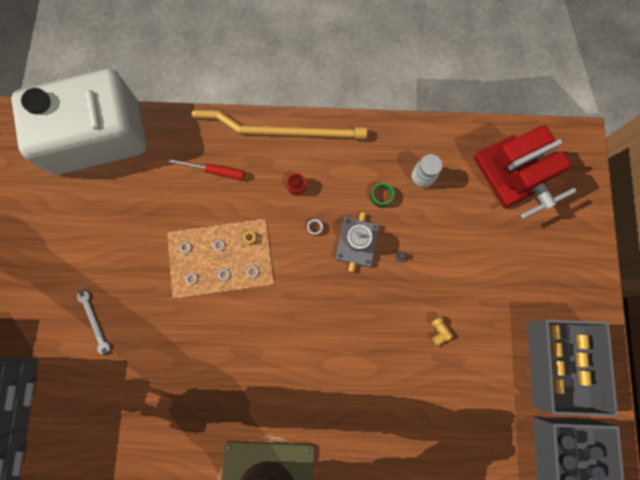

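View pics/side0.png

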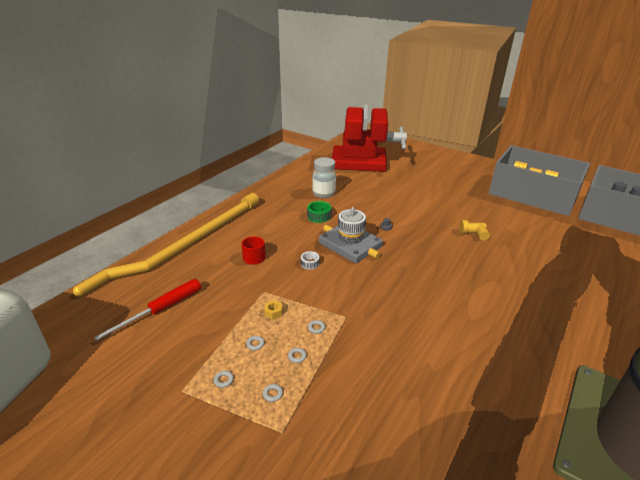

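The top view shows the valve with its collar at (360,236) and the decoys at (315,227) (small) and (382,194) (green). The rings are at (185,248), (219,245), (192,279), (224,275) and (253,272), and the nut is at (250,238). In the side view the rings are at about (316,327), (297,355), (255,343), (272,393) and (223,379), and the valve stem tip is at (352,209).

```bash
cat > h.py <<'E'
import cv2,numpy as np
from bench import env
def ray(c,u,v):
    d=c["R"].T@np.array([(u-c["cx"])/c["fx"],(v-c["cy"])/c["fy"],1]); return -c["R"].T@c["t"],d
def onplane(c,u,v,z):
    o,d=ray(c,u,v); return o+d*(z-o[2])/d[2]
def proj(c,X):
    p=c["R"]@np.asarray(X)+c["t"]; return c["fx"]*p[0]/p[2]+c["cx"],c["fy"]*p[1]/p[2]+c["cy"]
E
python3 - <<'E'
from h import *
seeds={"top":[(185,248),(219,245),(192,279),(224,275),(253,272)],"side":[(223,379),(255,343),(272,393),(297,355),(316,327)]}
for n in seeds:
    c=env.calibration(n);p=cv2.imread(f"pics/{n}0.png");d=np.load(f"{n}0.npy");hsv=cv2.cvtColor(p,cv2.COLOR_BGR2HSV)
    for u,v in seeds[n]:
        r=13
        S=hsv[v-r:v+r+1,u-r:u+r+1,1].astype(float)
        w=np.clip((110-S)/60,0,1);yy,xx=np.mgrid[v-r:v+r+1,u-r:u+r+1]
        cu,cv=(w*xx).sum()/w.sum(),(w*yy).sum()/w.sum()
        print(n,round(cu,1),round(cv,1),round(w.sum(),1),onplane(c,cu,cv,.008).round(4))
    # valve
    X0=onplane(c,*((360,236) if n=="top" else (352,215)),.076)
    print("valve guess",X0.round(4))
    big=cv2.resize(p[195:285,310:420] if n=="top" else p[190:270,300:400],None,fx=7,fy=7,interpolation=cv2.INTER_CUBIC)
    cv2.imwrite(f"pics/{n}_valve.png",big[:600])
    # depth points of the column top
    vv,uu=np.mgrid[0:480,0:640];o=-c["R"].T@c["t"]
    P=np.stack([(uu-c["cx"])/c["fx"]*d,(vv-c["cy"])/c["fy"]*d,d],-1)-c["t"];W=P@c["R"]
    m=(abs(W[...,2]-.0755)<.004)&(d>0)&(np.hypot(W[...,0]-X0[0],W[...,1]-X0[1])<.06)
    print(m.sum(),W[m].mean(0).round(4),W[m].min(0).round(4),W[m].max(0).round(4))
    m=(W[...,2]>.082)&(W[...,2]<.11)&(d>0)&(np.hypot(W[...,0]-X0[0],W[...,1]-X0[1])<.04)
    if m.sum():print("stem",m.sum(),W[m].mean(0).round(4),W[m].max(0).round(4))
E
```

```text
top 184.7 247.1 88.8 [0.5513 0.2357 0.008 ]
top 218.5 245.1 85.8 [0.5597 0.1521 0.008 ]
top 190.9 278.3 92.0 [0.4739 0.2132 0.008 ]
top 223.4 274.3 92.8 [0.4869 0.1341 0.008 ]
top 252.4 271.3 91.1 [0.4971 0.0633 0.008 ]
valve guess [ 0.5804 -0.1935  0.076 ]
402 [ 0.5804 -0.1908  0.0758] [ 0.5514 -0.22    0.0715] [ 0.6103 -0.1627  0.0793]
stem 15 [ 0.5798 -0.1906  0.092 ] [ 0.583  -0.1871  0.0971]
side 223.0 378.8 204.4 [0.5505 0.2362 0.008 ]
side 254.6 342.6 163.9 [0.559  0.1529 0.008 ]
side 272.2 392.5 220.2 [0.4732 0.2137 0.008 ]
side 296.5 354.9 173.8 [0.4863 0.135  0.008 ]
side 315.9 326.4 147.5 [0.4965 0.0644 0.008 ]
valve guess [ 0.5803 -0.1938  0.076 ]
309 [ 0.5774 -0.1874  0.0755] [ 0.5516 -0.2197  0.0715] [ 0.6084 -0.1639  0.079 ]
stem 27 [ 0.5794 -0.1911  0.0887] [ 0.5841 -0.1868  0.0964]
```

View pics/top_valve.png

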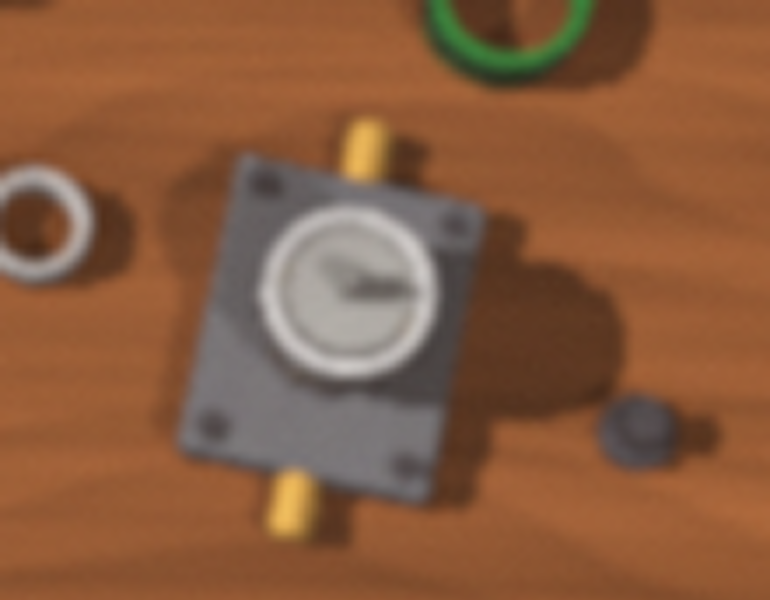

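View pics/side_valve.png

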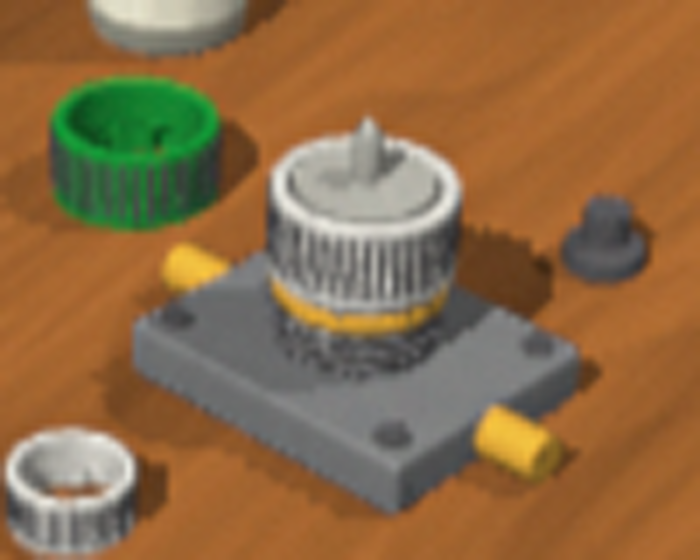

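Both cameras agree to about 1 mm: seat is at about (0.5806, -0.1912), and the collar's extent of 58 mm matches. The ring spacing is plausible too. I'll start by turning to yaw 180 and approaching ring A at (0.4968, 0.0638).

Emit:
apply_moves(
  rows=[
    {"translation": [0,0,0],"twist": [0,0,-0.0916],"jaw": 0},
    {"translation": [0,0,0],"twist": [0,0,-0.0916],"jaw": 0},
    {"translation": [0,0,0],"twist": [0,0,-0.0916],"jaw": 0},
    {"translation": [-0.0192,-0.0316,0],"twist": [0,0,0],"jaw": 0},
    {"translation": [-0.0192,-0.0316,0],"twist": [0,0,0],"jaw": 0},
    {"translation": [-0.0192,-0.0316,0],"twist": [0,0,0],"jaw": 0},
    {"translation": [-0.0192,-0.0316,0],"twist": [0,0,0],"jaw": 0},
    {"translation": [-0.0192,-0.0316,0],"twist": [0,0,0],"jaw": 0},
    {"translation": [-0.0192,-0.0316,0],"twist": [0,0,0],"jaw": 0},
    {"translation": [-0.0192,-0.0316,0],"twist": [0,0,0],"jaw": 0},
    {"translation": [-0.0192,-0.0316,0],"twist": [0,0,0],"jaw": 0},
    {"translation": [-0.0192,-0.0316,0],"twist": [0,0,0],"jaw": 0},
  ],
  squeeze=15,
)

```text
time: 1.1
position: [0.3429, 0.3154, 0.2576]
eef_rot: [-180.0, -0.0, -180.0]
ft_force: [0.9, -0.6, -0.4]
width: 0.504
finger_force: 0.0
```

Emit:
apply_moves(
  rows=[
    {"translation": [-0.0192,-0.0316,0],"twist": [0,0,0],"jaw": 0},
    {"translation": [-0.0192,-0.0316,0],"twist": [0,0,0],"jaw": 0},
    {"translation": [-0.0192,-0.0316,0],"twist": [0,0,0],"jaw": 0},
    {"translation": [-0.0192,-0.0316,0],"twist": [0,0,0],"jaw": 0},
    {"translation": [-0.0192,-0.0316,0],"twist": [0,0,0],"jaw": 0},
    {"translation": [-0.0192,-0.0316,0],"twist": [0,0,0],"jaw": 0},
    {"translation": [-0.0192,-0.0316,0],"twist": [0,0,0],"jaw": 0},
    {"translation": [-0.0192,-0.0316,0.03],"twist": [0,0,0],"jaw": 0},
    {"translation": [0,0,0.04],"twist": [0,0,0],"jaw": 0},
    {"translation": [0,0,0.04],"twist": [0,0,0],"jaw": 0},
    {"translation": [0,0,0],"twist": [0,0,0],"jaw": 0},
    {"translation": [0,0,0],"twist": [0,0,0],"jaw": 0},
  ],
)

```text
time: 2.1
position: [0.4921, 0.0682, 0.1502]
eef_rot: [-179.9, -0.3, -180.0]
ft_force: [0.2, -0.2, 1.0]
width: 0.502
finger_force: 0.0
```

```bash
cat > st.py <<'E'
from h import *
np.set_printoptions(suppress=True)
s=env.get_state()
for k in("time","qpos","position","eef_rot","ft_force","width","finger_force"):print(k,np.round(s[k],4))
E
python3 st.py
```

```text
time 2.1
qpos [ -4.3884  40.713  -14.2509 116.787   22.0037  25.3294  54.6426]
position [0.4921 0.0682 0.1502]
eef_rot [-179.9347   -0.3004 -179.9574]
ft_force [ 0.1792 -0.2299  1.0072]
width 0.5018
finger_force 0.0
```

Emit:
apply_moves(
  rows=[
    {"translation": [-0.0047,-0.0044,0.035],"twist": [0,0,0],"jaw": 0},
    {"translation": [0,0,0.035],"twist": [0,0,0],"jaw": 0},
    {"translation": [0,0,0.03],"twist": [0,0,0],"jaw": 0},
    {"translation": [0,0,0],"twist": [0,0,0],"jaw": 0},
  ],
)

```text
time: 2.43
position: [0.4976, 0.0648, 0.0499]
eef_rot: [-180.0, -0.2, -179.9]
ft_force: [-0.3, 0.6, 0.2]
width: 0.497
finger_force: 0.0
```

Emit:
apply_moves(
  rows=[
    {"translation": [0,0,0],"twist": [0,0,0],"jaw": 0},
  ],
)

```text
time: 2.52
position: [0.4989, 0.0647, 0.053]
eef_rot: [180.0, 0.1, -179.9]
ft_force: [0.3, -0.6, 0.6]
width: 0.499
finger_force: 0.0
```

```bash
cat > avg.py <<'E'
from h import *
import sys
np.set_printoptions(suppress=True)
P=[];F=[]
for i in range(int(sys.argv[1]) if len(sys.argv)>1 else 6):
    env.grab_frame("top");s=env.get_state();P.append(s["position"]);F.append(s["ft_force"])
print("pos",np.mean(P,0).round(4),"std",np.std(P,0).round(4),"yaw",s["eef_rot"].round(2),"F",np.mean(F,0).round(2),"w",round(s["width"]*88,1),"t",round(s["time"],2),"q7",s["qpos"][6].round(1))
E
python3 avg.py 8
```

```text
pos [0.4996 0.0643 0.0536] std [0.0004 0.0003 0.0006] yaw [179.97   0.11 179.98] F [ 0.1  -0.    0.17] w 43.8 t 2.92 q7 51.1
```

Emit:
apply_moves(
  rows=[
    {"translation": [0.0028,-0.0005,0.015],"twist": [0,0,0],"jaw": 0},
    {"translation": [0,0,0.0135],"twist": [0,0,0],"jaw": 0},
    {"translation": [0,0,0],"twist": [0,0,0],"jaw": 0},
    {"translation": [0,0,0],"twist": [0,0,0],"jaw": 0},
    {"translation": [0,0,0],"twist": [0,0,0],"jaw": 0},
  ],
)

```text
time: 3.33
position: [0.4956, 0.0634, 0.0235]
eef_rot: [180.0, 0.0, -180.0]
ft_force: [-0.2, 0.8, 4.7]
width: 0.501
finger_force: 2.5
```

```bash
python3 avg.py 4
```

```text
pos [0.4956 0.0635 0.0235] std [0. 0. 0.] yaw [ 179.99    0.03 -180.  ] F [-0.48 -0.09  5.9 ] w 43.8 t 3.53 q7 50.3
```

Emit:
apply_moves(
  rows=[
    {"translation": [-0.001,0,-0.0015],"twist": [0,0,0],"jaw": 0},
    {"translation": [0,0,0],"twist": [0,0,0],"jaw": 0},
    {"translation": [0,0,0],"twist": [0,0,0],"jaw": 0.7},
    {"translation": [0,0,0],"twist": [0,0,0],"jaw": 0.7},
    {"translation": [0,0,0],"twist": [0,0,0],"jaw": 0.7},
    {"translation": [0,0,0],"twist": [0,0,0],"jaw": 0.7},
  ],
)

```text
time: 4.03
position: [0.4965, 0.0634, 0.0244]
eef_rot: [180.0, -0.0, -180.0]
ft_force: [0.1, -0.2, -0.5]
width: 0.33
finger_force: 15.0
```

```bash
python3 avg.py 3
```

```text
pos [0.4964 0.0634 0.0244] std [0. 0. 0.] yaw [ 180.     -0.01 -180.  ] F [-0.11 -0.2  -0.05] w 29.3 t 4.18 q7 50.4
```

Emit:
apply_moves(
  rows=[
    {"translation": [0,0,-0.01],"twist": [0,0,0],"jaw": 0.7},
    {"translation": [0,0,-0.03],"twist": [0,0,0],"jaw": 0.7},
    {"translation": [0,0,-0.04],"twist": [0,0,0],"jaw": 0.7},
    {"translation": [0,0,-0.04],"twist": [0,0,0],"jaw": 0.7},
    {"translation": [-0.01,-0.03,0],"twist": [0,0,0],"jaw": 0.7},
    {"translation": [-0.01,-0.03,0],"twist": [0,0,0],"jaw": 0.7},
    {"translation": [-0.01,-0.03,0],"twist": [0,0,0],"jaw": 0.7},
    {"translation": [-0.01,-0.03,0],"twist": [0,0,0],"jaw": 0.7},
    {"translation": [-0.01,-0.03,0],"twist": [0,0,0],"jaw": 0.7},
    {"translation": [-0.01,-0.03,0],"twist": [0,0,0],"jaw": 0.7},
    {"translation": [-0.01,-0.03,0],"twist": [0,0,0],"jaw": 0.7},
    {"translation": [-0.01,-0.03,0],"twist": [0,0,0],"jaw": 0.7},
  ],
)

```text
time: 5.18
position: [0.5763, -0.1784, 0.1452]
eef_rot: [-180.0, -0.0, 180.0]
ft_force: [0.6, 0.6, -0.2]
width: 0.331
finger_force: 15.0
```

Emit:
apply_moves(
  rows=[
    {"translation": [-0.0042,-0.0146,0],"twist": [0,0,0],"jaw": 0.7},
    {"translation": [0,0,0],"twist": [0,0,0],"jaw": 0.7},
    {"translation": [0,0,0],"twist": [0,0,0],"jaw": 0.7},
    {"translation": [0,0,0],"twist": [0,0,0],"jaw": 0.7},
  ],
)

```text
time: 5.52
position: [0.5802, -0.1893, 0.1448]
eef_rot: [179.9, -0.0, -179.9]
ft_force: [0.1, 0.3, 0.1]
width: 0.328
finger_force: 15.0
```

```bash
python3 avg.py 6; python3 - <<'E'
from h import *
c=env.calibration("side");p,d=env.grab_frame("side")
cv2.imwrite("pics/s1.png",cv2.resize(p[150:270,280:430],None,fx=5,fy=5,interpolation=cv2.INTER_CUBIC)[:,:,::-1])
E
```

```text
pos [ 0.5806 -0.1893  0.1447] std [0.0001 0.0005 0.0001] yaw [ 179.98   -0.01 -179.9 ] F [0.27 0.13 0.19] w 29.1 t 5.82 q7 81.3
```

View pics/s1.png

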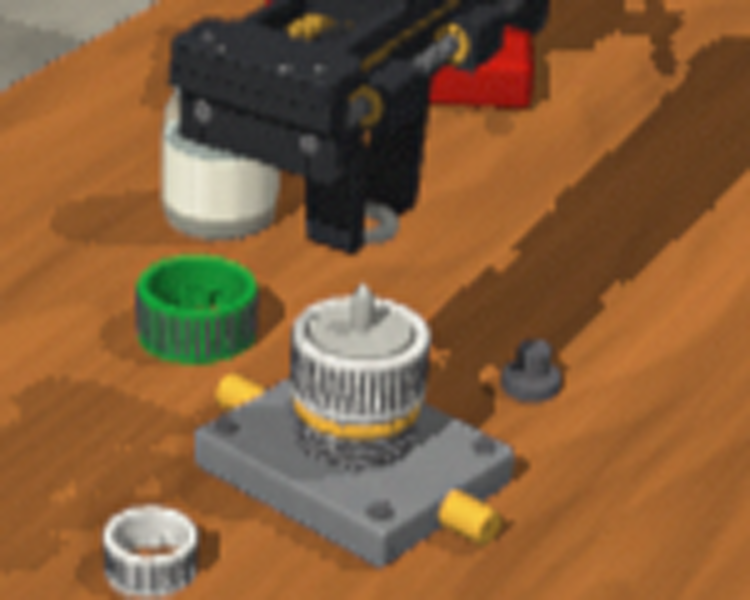

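The ring hangs level between the jaws, at about (378,222) in the crop and above the stem tip at (362,290). Lowering it now with a 1.9 mm correction in y.

Emit:
apply_moves(
  rows=[
    {"translation": [0,-0.0019,0.01],"twist": [0,0,0],"jaw": 0.7},
    {"translation": [0,0,0.01],"twist": [0,0,0],"jaw": 0.7},
    {"translation": [0,0,0.01],"twist": [0,0,0],"jaw": 0.7},
    {"translation": [0,0,0.01],"twist": [0,0,0],"jaw": 0.7},
    {"translation": [0,0,0.005],"twist": [0,0,0],"jaw": 0.7},
    {"translation": [0,0,0],"twist": [0,0,0],"jaw": 0.7},
    {"translation": [0,0,0],"twist": [0,0,0],"jaw": 0.7},
    {"translation": [0,0,0],"twist": [0,0,0],"jaw": 0.7},
  ],
)

```text
time: 6.53
position: [0.581, -0.193, 0.0996]
eef_rot: [180.0, 0.0, -180.0]
ft_force: [-0.1, 0.2, -0.8]
width: 0.334
finger_force: 15.0
```

```bash
python3 avg.py 4
```

```text
pos [ 0.5811 -0.1931  0.0999] std [0.     0.     0.0001] yaw [-179.99    0.05  180.  ] F [0.4  0.25 0.06] w 29.3 t 6.73 q7 79.8
```

Emit:
apply_moves(
  rows=[
    {"translation": [0,0.0015,0.002],"twist": [0,0,0],"jaw": 0.7},
    {"translation": [0,0,0.0015],"twist": [0,0,0],"jaw": 0.7},
    {"translation": [0,0,0],"twist": [0,0,0],"jaw": 0.7},
    {"translation": [0,0,0],"twist": [0,0,0],"jaw": 0.7},
    {"translation": [0,0,0],"twist": [0,0,0],"jaw": 0.7},
  ],
)

```text
time: 7.15
position: [0.5809, -0.1912, 0.0963]
eef_rot: [180.0, 0.0, -180.0]
ft_force: [-0.7, 0.6, 5.1]
width: 0.329
finger_force: 15.0
```

```bash
python3 avg.py 4
```

```text
pos [ 0.5809 -0.1913  0.0963] std [0. 0. 0.] yaw [ 179.98    0.03 -179.99] F [-0.95  1.09  5.21] w 29.0 t 7.35 q7 79.5
```

Emit:
apply_moves(
  rows=[
    {"translation": [0,0,0],"twist": [0,0,0],"jaw": 0.2},
    {"translation": [0,0,0],"twist": [0,0,0],"jaw": 0},
    {"translation": [0,0,0],"twist": [0,0,0],"jaw": 0},
    {"translation": [0,0,-0.015],"twist": [0,0,0],"jaw": 0},
    {"translation": [0,0,-0.035],"twist": [0,0,0],"jaw": 0},
    {"translation": [0.009,0.03,0],"twist": [0,0,0],"jaw": 0},
    {"translation": [0.009,0.03,0],"twist": [0,0,0],"jaw": 0},
    {"translation": [0.009,0.03,0],"twist": [0,0,0],"jaw": 0},
    {"translation": [0.009,0.03,0],"twist": [0,0,0],"jaw": 0},
    {"translation": [0.009,0.03,0],"twist": [0,0,0],"jaw": 0},
    {"translation": [0.009,0.03,0],"twist": [0,0,0],"jaw": 0},
    {"translation": [0.009,0.03,0],"twist": [0,0,0],"jaw": 0},
  ],
)

```text
time: 8.35
position: [0.5171, 0.0195, 0.1458]
eef_rot: [180.0, -0.0, 180.0]
ft_force: [0.1, 0.1, -0.6]
width: 0.497
finger_force: 0.0
```

Emit:
apply_moves(
  rows=[
    {"translation": [0.009,0.03,0],"twist": [0,0,0],"jaw": 0},
    {"translation": [0.009,0.03,0.02],"twist": [0,0,0],"jaw": 0},
    {"translation": [0.009,0.03,0.025],"twist": [0,0,0],"jaw": 0},
    {"translation": [0.0043,0.0258,0.03],"twist": [0,0,0],"jaw": 0},
    {"translation": [0,0,0.02],"twist": [0,0,0],"jaw": 0},
    {"translation": [0,0,0],"twist": [0,0,0],"jaw": 0},
    {"translation": [0,0,0],"twist": [0,0,0],"jaw": 0},
    {"translation": [0,0,0],"twist": [0,0,0],"jaw": 0},
  ],
)

```text
time: 9.02
position: [0.487, 0.1329, 0.0517]
eef_rot: [-179.9, 0.0, 179.9]
ft_force: [0.6, -0.1, 0.1]
width: 0.499
finger_force: 0.0
```

```bash
python3 avg.py 5; python3 - <<'E'
from h import *
c=env.calibration("side");p,d=env.grab_frame("side")
cv2.imwrite("pics/s2.png",cv2.resize(p[170:430,200:420],None,fx=2.3,fy=2.3,interpolation=cv2.INTER_CUBIC)[:,:,::-1])
E
```

```text
pos [0.4874 0.1332 0.0521] std [0.0001 0.0002 0.0001] yaw [179.97   0.1  179.9 ] F [ 0.48 -0.    0.15] w 44.0 t 9.27 q7 43.6
```

View pics/s2.png

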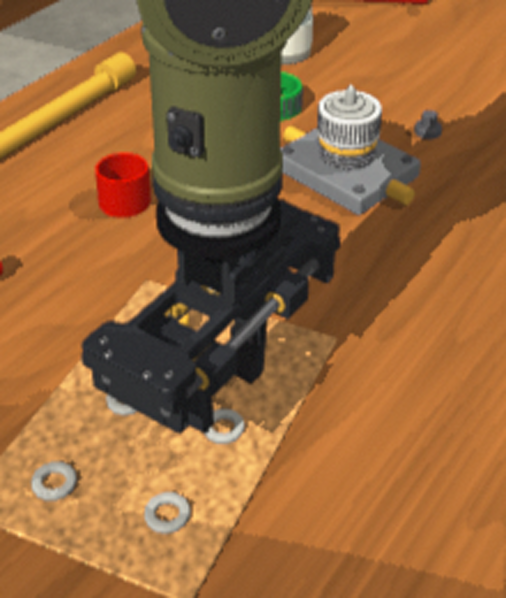

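Ring A lies on the column round the stem (crop ~(350,100)), and the gripper is over ring B (crop ~(225,425)). I'll descend and grasp it.

Emit:
apply_moves(
  rows=[
    {"translation": [0.0008,0.0013,0.014],"twist": [0,0,0],"jaw": 0},
    {"translation": [0,0,0.012],"twist": [0,0,0],"jaw": 0},
    {"translation": [0,0,0],"twist": [0,0,0],"jaw": 0},
    {"translation": [0,0,0],"twist": [0,0,0],"jaw": 0},
    {"translation": [0,0,0],"twist": [0,0,0],"jaw": 0},
    {"translation": [0,0,0],"twist": [0,0,0],"jaw": 0},
  ],
)

```text
time: 9.82
position: [0.4858, 0.1355, 0.0256]
eef_rot: [180.0, 0.0, 180.0]
ft_force: [-0.0, -0.0, -0.3]
width: 0.499
finger_force: 0.0
```

```bash
python3 avg.py 2
```

```text
pos [0.4858 0.1355 0.0255] std [0. 0. 0.] yaw [179.98   0.04 179.99] F [ 0.11 -0.2   0.57] w 43.9 t 9.92 q7 42.9
```

Emit:
apply_moves(
  rows=[
    {"translation": [-0.0008,-0.001,0.001],"twist": [0,0,0],"jaw": 0},
    {"translation": [0,0,0],"twist": [0,0,0],"jaw": 0},
    {"translation": [0,0,0],"twist": [0,0,0],"jaw": 0.7},
    {"translation": [0,0,0],"twist": [0,0,0],"jaw": 0.7},
    {"translation": [0,0,0],"twist": [0,0,0],"jaw": 0.7},
    {"translation": [0,0,0],"twist": [0,0,0],"jaw": 0.7},
  ],
)

```text
time: 10.42
position: [0.4864, 0.1345, 0.024]
eef_rot: [-180.0, -0.0, -180.0]
ft_force: [-0.8, -0.3, 0.1]
width: 0.337
finger_force: 15.0
```

Emit:
apply_moves(
  rows=[
    {"translation": [0,0,-0.01],"twist": [0,0,0],"jaw": 0.7},
    {"translation": [0,0,-0.03],"twist": [0,0,0],"jaw": 0.7},
    {"translation": [0,0,-0.04],"twist": [0,0,0],"jaw": 0.7},
    {"translation": [0,0,-0.04],"twist": [0,0,0],"jaw": 0.7},
    {"translation": [-0.009,-0.03,0],"twist": [0,0,0],"jaw": 0.7},
    {"translation": [-0.009,-0.03,0],"twist": [0,0,0],"jaw": 0.7},
    {"translation": [-0.009,-0.03,0],"twist": [0,0,0],"jaw": 0.7},
    {"translation": [-0.009,-0.03,0],"twist": [0,0,0],"jaw": 0.7},
    {"translation": [-0.009,-0.03,0],"twist": [0,0,0],"jaw": 0.7},
    {"translation": [-0.009,-0.03,0],"twist": [0,0,0],"jaw": 0.7},
    {"translation": [-0.009,-0.03,0],"twist": [0,0,0],"jaw": 0.7},
    {"translation": [-0.009,-0.03,0],"twist": [0,0,0],"jaw": 0.7},
  ],
)

```text
time: 11.42
position: [0.5582, -0.1072, 0.1447]
eef_rot: [-180.0, -0.0, 180.0]
ft_force: [0.6, 1.2, -0.0]
width: 0.338
finger_force: 15.0
```

Emit:
apply_moves(
  rows=[
    {"translation": [-0.009,-0.03,0],"twist": [0,0,0],"jaw": 0.7},
    {"translation": [-0.009,-0.03,0],"twist": [0,0,0],"jaw": 0.7},
    {"translation": [-0.0042,-0.0257,0],"twist": [0,0,0],"jaw": 0.7},
    {"translation": [0,0,0],"twist": [0,0,0],"jaw": 0.7},
    {"translation": [0,0,0],"twist": [0,0,0],"jaw": 0.7},
    {"translation": [0,0,0],"twist": [0,0,0],"jaw": 0.7},
  ],
)

```text
time: 11.92
position: [0.5802, -0.1901, 0.1443]
eef_rot: [179.9, -0.0, -180.0]
ft_force: [-0.2, -0.5, -0.4]
width: 0.334
finger_force: 15.0
```

```bash
python3 avg.py 4
```

```text
pos [ 0.5805 -0.1893  0.1443] std [0.0001 0.0001 0.    ] yaw [ 179.96   -0.   -179.86] F [-0.09 -0.06  0.01] w 29.5 t 12.12 q7 80.6
```

Emit:
apply_moves(
  rows=[
    {"translation": [0,-0.0004,0.01],"twist": [0,0,0],"jaw": 0.7},
    {"translation": [0,0,0.01],"twist": [0,0,0],"jaw": 0.7},
    {"translation": [0,0,0.01],"twist": [0,0,0],"jaw": 0.7},
    {"translation": [0,0,0.009],"twist": [0,0,0],"jaw": 0.7},
    {"translation": [0,0,0.002],"twist": [0,0,0],"jaw": 0.7},
    {"translation": [0,0,0],"twist": [0,0,0],"jaw": 0.7},
    {"translation": [0,0,0],"twist": [0,0,0],"jaw": 0.7},
    {"translation": [0,0,0],"twist": [0,0,0],"jaw": 0.7},
  ],
)

```text
time: 12.78
position: [0.5809, -0.1916, 0.1031]
eef_rot: [180.0, 0.0, 180.0]
ft_force: [-0.6, 0.1, 0.6]
width: 0.335
finger_force: 15.0
```

```bash
python3 avg.py 3
```

```text
pos [ 0.5809 -0.1917  0.1033] std [0. 0. 0.] yaw [-179.99    0.04  179.99] F [-0.63  0.13  0.03] w 29.7 t 12.93 q7 79.0
```

Emit:
apply_moves(
  rows=[
    {"translation": [0,0.0003,0.0015],"twist": [0,0,0],"jaw": 0.7},
    {"translation": [0,0,0.001],"twist": [0,0,0],"jaw": 0.7},
    {"translation": [0,0,0],"twist": [0,0,0],"jaw": 0.7},
    {"translation": [0,0,0],"twist": [0,0,0],"jaw": 0.7},
    {"translation": [0,0,0],"twist": [0,0,0],"jaw": 0.7},
  ],
)

```text
time: 13.35
position: [0.5809, -0.1913, 0.1009]
eef_rot: [-180.0, 0.0, -180.0]
ft_force: [-0.2, -0.5, 4.0]
width: 0.339
finger_force: 15.0
```

Emit:
apply_moves(
  rows=[
    {"translation": [0,0,0],"twist": [0,0,0],"jaw": 0.2},
    {"translation": [0,0,0],"twist": [0,0,0],"jaw": 0},
    {"translation": [0,0,0],"twist": [0,0,0],"jaw": 0},
    {"translation": [0,0,-0.015],"twist": [0,0,0],"jaw": 0},
    {"translation": [0,0,-0.035],"twist": [0,0,0],"jaw": 0},
    {"translation": [0.008,0.031,0],"twist": [0,0,0],"jaw": 0},
    {"translation": [0.008,0.031,0],"twist": [0,0,0],"jaw": 0},
    {"translation": [0.008,0.031,0],"twist": [0,0,0],"jaw": 0},
    {"translation": [0.008,0.031,0],"twist": [0,0,0],"jaw": 0},
    {"translation": [0.008,0.031,0],"twist": [0,0,0],"jaw": 0},
    {"translation": [0.008,0.031,0],"twist": [0,0,0],"jaw": 0},
    {"translation": [0.008,0.031,0],"twist": [0,0,0],"jaw": 0},
  ],
)

```text
time: 14.35
position: [0.524, 0.027, 0.1503]
eef_rot: [180.0, -0.0, 180.0]
ft_force: [0.4, 0.9, -0.7]
width: 0.499
finger_force: 0.0
```

Emit:
apply_moves(
  rows=[
    {"translation": [0.008,0.031,0],"twist": [0,0,0],"jaw": 0},
    {"translation": [0.008,0.031,0],"twist": [0,0,0],"jaw": 0},
    {"translation": [0.008,0.031,0],"twist": [0,0,0],"jaw": 0},
    {"translation": [0.008,0.031,0.02],"twist": [0,0,0],"jaw": 0},
    {"translation": [0.008,0.031,0.025],"twist": [0,0,0],"jaw": 0},
    {"translation": [0.0113,0.0327,0.02],"twist": [0,0,0],"jaw": 0},
    {"translation": [0,0,0.035],"twist": [0,0,0],"jaw": 0},
    {"translation": [0,0,0],"twist": [0,0,0],"jaw": 0},
    {"translation": [0,0,0],"twist": [0,0,0],"jaw": 0},
    {"translation": [0,0,0],"twist": [0,0,0],"jaw": 0},
  ],
)

```text
time: 15.18
position: [0.4741, 0.2118, 0.0514]
eef_rot: [-179.9, 0.0, 179.9]
ft_force: [0.4, 0.0, 0.2]
width: 0.496
finger_force: 0.0
```

```bash
python3 avg.py 5
```

```text
pos [0.4747 0.2124 0.0522] std [0.0002 0.0003 0.0001] yaw [179.94   0.14 179.88] F [-0.14 -0.19  0.17] w 44.1 t 15.43 q7 36.0
```

Emit:
apply_moves(
  rows=[
    {"translation": [0,0,0.014],"twist": [0,0,0],"jaw": 0},
    {"translation": [0,0,0.012],"twist": [0,0,0],"jaw": 0},
    {"translation": [0,0,0],"twist": [0,0,0],"jaw": 0},
    {"translation": [0,0,0],"twist": [0,0,0],"jaw": 0},
    {"translation": [0,0,0],"twist": [0,0,0],"jaw": 0},
    {"translation": [0,0,0],"twist": [0,0,0],"jaw": 0},
    {"translation": [0,0,0],"twist": [0,0,0],"jaw": 0},
  ],
)

```text
time: 16.02
position: [0.4736, 0.2135, 0.0251]
eef_rot: [180.0, 0.0, 180.0]
ft_force: [-0.3, 0.2, -0.5]
width: 0.497
finger_force: 0.0
```

Emit:
apply_moves(
  rows=[
    {"translation": [0,0,0.0008],"twist": [0,0,0],"jaw": 0},
    {"translation": [0,0,0],"twist": [0,0,0],"jaw": 0.7},
    {"translation": [0,0,0],"twist": [0,0,0],"jaw": 0.7},
    {"translation": [0,0,0],"twist": [0,0,0],"jaw": 0.7},
    {"translation": [0,0,0],"twist": [0,0,0],"jaw": 0.7},
    {"translation": [0,0,-0.01],"twist": [0,0,0],"jaw": 0.7},
    {"translation": [0,0,-0.03],"twist": [0,0,0],"jaw": 0.7},
    {"translation": [0,0,-0.04],"twist": [0,0,0],"jaw": 0.7},
    {"translation": [0,0,-0.04],"twist": [0,0,0],"jaw": 0.7},
    {"translation": [-0.008,-0.031,0],"twist": [0,0,0],"jaw": 0.7},
    {"translation": [-0.008,-0.031,0],"twist": [0,0,0],"jaw": 0.7},
    {"translation": [-0.008,-0.031,0],"twist": [0,0,0],"jaw": 0.7},
  ],
)

```text
time: 17.02
position: [0.4978, 0.1198, 0.1454]
eef_rot: [180.0, 0.1, -179.9]
ft_force: [0.5, -0.6, -0.5]
width: 0.331
finger_force: 15.0
```

Emit:
apply_moves(
  rows=[
    {"translation": [-0.008,-0.031,0],"twist": [0,0,0],"jaw": 0.7},
    {"translation": [-0.008,-0.031,0],"twist": [0,0,0],"jaw": 0.7},
    {"translation": [-0.008,-0.031,0],"twist": [0,0,0],"jaw": 0.7},
    {"translation": [-0.008,-0.031,0],"twist": [0,0,0],"jaw": 0.7},
    {"translation": [-0.008,-0.031,0],"twist": [0,0,0],"jaw": 0.7},
    {"translation": [-0.008,-0.031,0],"twist": [0,0,0],"jaw": 0.7},
    {"translation": [-0.008,-0.031,0],"twist": [0,0,0],"jaw": 0.7},
    {"translation": [-0.008,-0.031,0],"twist": [0,0,0],"jaw": 0.7},
    {"translation": [-0.008,-0.031,0],"twist": [0,0,0],"jaw": 0.7},
    {"translation": [-0.0113,-0.0327,0],"twist": [0,0,0],"jaw": 0.7},
    {"translation": [0,0,0],"twist": [0,0,0],"jaw": 0.7},
    {"translation": [0,0,0],"twist": [0,0,0],"jaw": 0.7},
  ],
)

```text
time: 18.02
position: [0.5802, -0.1943, 0.1439]
eef_rot: [-179.9, 0.0, 179.7]
ft_force: [-0.9, 1.0, -0.8]
width: 0.337
finger_force: 15.0
```

```bash
python3 avg.py 6
```

```text
pos [ 0.5803 -0.1898  0.1439] std [0.0001 0.0008 0.    ] yaw [ 179.96   -0.01 -179.85] F [-0.01  0.64 -0.12] w 29.7 t 18.32 q7 79.8
```

Emit:
apply_moves(
  rows=[
    {"translation": [0,0,0.01],"twist": [0,0,0],"jaw": 0.7},
    {"translation": [0,0,0.01],"twist": [0,0,0],"jaw": 0.7},
    {"translation": [0,0,0.01],"twist": [0,0,0],"jaw": 0.7},
    {"translation": [0,0,0.005],"twist": [0,0,0],"jaw": 0.7},
    {"translation": [0,0,0],"twist": [0,0,0],"jaw": 0.7},
    {"translation": [0,0,0],"twist": [0,0,0],"jaw": 0.7},
    {"translation": [0,0,0],"twist": [0,0,0],"jaw": 0.7},
    {"translation": [0,0,0],"twist": [0,0,0],"jaw": 0.7},
  ],
)

```text
time: 18.98
position: [0.5809, -0.1913, 0.109]
eef_rot: [-180.0, 0.0, 180.0]
ft_force: [0.5, 0.3, -1.6]
width: 0.337
finger_force: 15.0
```

```bash
python3 avg.py 3
```

```text
pos [ 0.5809 -0.1913  0.109 ] std [0. 0. 0.] yaw [-179.99    0.04  179.99] F [-0.05  0.11 -0.45] w 29.5 t 19.13 q7 78.3
```

Emit:
apply_moves(
  rows=[
    {"translation": [0,0,0.0018],"twist": [0,0,0],"jaw": 0.7},
    {"translation": [0,0,0.0012],"twist": [0,0,0],"jaw": 0.7},
    {"translation": [0,0,0],"twist": [0,0,0],"jaw": 0.7},
    {"translation": [0,0,0],"twist": [0,0,0],"jaw": 0.7},
    {"translation": [0,0,0],"twist": [0,0,0],"jaw": 0.7},
  ],
)

```text
time: 19.55
position: [0.5807, -0.1913, 0.1057]
eef_rot: [-180.0, 0.0, -180.0]
ft_force: [-0.2, -0.0, 1.7]
width: 0.334
finger_force: 15.0
```

Emit:
apply_moves(
  rows=[
    {"translation": [0,0,0],"twist": [0,0,0],"jaw": 0.2},
    {"translation": [0,0,0],"twist": [0,0,0],"jaw": 0},
    {"translation": [0,0,0],"twist": [0,0,0],"jaw": -0.5},
    {"translation": [0,0,-0.02],"twist": [0,0,0],"jaw": -1},
    {"translation": [0,0,-0.03],"twist": [0,0,0],"jaw": -1},
    {"translation": [0,0,-0.03],"twist": [0,0,0],"jaw": -1},
    {"translation": [0,0,0],"twist": [0,0,0],"jaw": -1},
    {"translation": [0,0,0],"twist": [0,0,0],"jaw": -1},
  ],
)

```text
time: 20.22
position: [0.5816, -0.1914, 0.1873]
eef_rot: [-180.0, 0.2, 180.0]
ft_force: [-0.0, -0.3, -0.1]
width: 0.908
finger_force: 0.0
```

```bash
python3 avg.py 3; python3 - <<'E'
from h import *
c=env.calibration("side");p,d=env.grab_frame("side")
cv2.imwrite("pics/s3.png",cv2.resize(p[130:270,290:430],None,fx=4,fy=4,interpolation=cv2.INTER_CUBIC)[:,:,::-1])
E
```

```text
pos [ 0.58   -0.1913  0.1851] std [0.0004 0.     0.0006] yaw [ 179.98   -0.14 -180.  ] F [-0.04  0.22 -0.62] w 87.8 t 20.37 q7 81.5
```

View pics/s3.png

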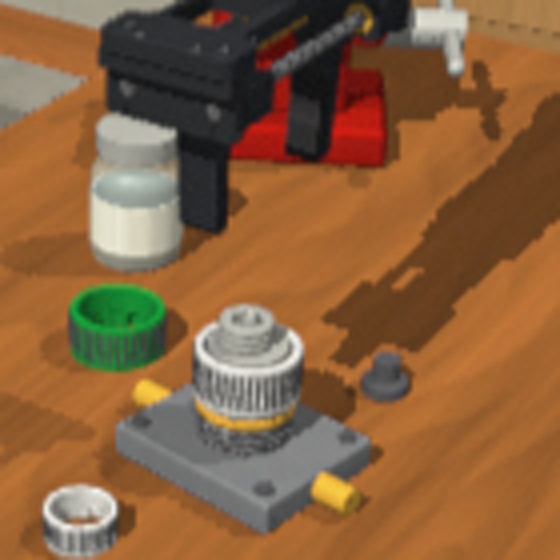

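All three rings lie flat and stacked on the column (crop ~(247,335)). I'll descend to grasp the collar.

Emit:
apply_moves(
  rows=[
    {"translation": [0,0,0.03],"twist": [0,0,0],"jaw": -1},
    {"translation": [0,0,0.03],"twist": [0,0,0],"jaw": -1},
    {"translation": [0,0,0.03],"twist": [0,0,0],"jaw": -1},
    {"translation": [0,0,0.015],"twist": [0,0,0],"jaw": -1},
    {"translation": [0,0,0.01],"twist": [0,0,0],"jaw": -1},
    {"translation": [0,0,0],"twist": [0,0,0],"jaw": -1},
    {"translation": [0,0,0],"twist": [0,0,0],"jaw": -1},
    {"translation": [0,0,0],"twist": [0,0,0],"jaw": -1},
  ],
)

```text
time: 21.08
position: [0.5814, -0.1913, 0.0715]
eef_rot: [-180.0, 0.1, -180.0]
ft_force: [-0.5, 0.3, 1.1]
width: 1.002
finger_force: 0.0
```

```bash
python3 avg.py 4
```

```text
pos [ 0.5814 -0.1914  0.0718] std [0.0001 0.     0.0001] yaw [-179.98    0.11  179.99] F [ 0.09 -0.18  0.16] w 87.9 t 21.28 q7 76.7
```

Emit:
apply_moves(
  rows=[
    {"translation": [0.0005,0,0.003],"twist": [0,0,0],"jaw": -1},
    {"translation": [0,0,0],"twist": [0,0,0],"jaw": 0.6},
    {"translation": [0,0,0],"twist": [0,0,0],"jaw": 0.6},
    {"translation": [0,0,0],"twist": [0,0,0],"jaw": 0.6},
    {"translation": [0,0,0],"twist": [0,0,0],"jaw": 0.6},
    {"translation": [0,0,0],"twist": [0,0,0],"jaw": 0.6},
    {"translation": [0,0,0],"twist": [0,0,0],"jaw": 0.6},
  ],
  squeeze=30,
)

```text
time: 21.87
position: [0.5801, -0.1913, 0.0676]
eef_rot: [-180.0, -0.0, 180.0]
ft_force: [-0.7, 0.6, 1.1]
width: 0.646
finger_force: 30.0
```

```bash
python3 avg.py 3
```

```text
pos [ 0.5801 -0.1913  0.0676] std [0. 0. 0.] yaw [-180.    0.  180.] F [ 0.09 -0.34  0.26] w 56.7 t 22.02 q7 76.6
```

Emit:
apply_moves(
  rows=[
    {"translation": [0,0,0.002],"twist": [0,0,0.06],"jaw": 0.6},
    {"translation": [0,0,0],"twist": [0,0,0.08],"jaw": 0.6},
    {"translation": [0,0,0],"twist": [0,0,0.08],"jaw": 0.6},
    {"translation": [0,0,0],"twist": [0,0,0.08],"jaw": 0.6},
    {"translation": [0,0,0],"twist": [0,0,0],"jaw": 0.6},
    {"translation": [0,0,0],"twist": [0,0,0],"jaw": 0.6},
  ],
)

```text
time: 22.52
position: [0.5812, -0.1919, 0.0673]
eef_rot: [-180.0, 0.2, 162.8]
ft_force: [-0.9, -0.3, 9.0]
width: 0.649
finger_force: 30.0
```

Emit:
apply_moves(
  rows=[
    {"translation": [0,0,0],"twist": [0,0,0.05],"jaw": 0.6},
    {"translation": [0,0,0],"twist": [0,0,0.05],"jaw": 0.6},
    {"translation": [0,0,0],"twist": [0,0,0.05],"jaw": 0.6},
    {"translation": [0,0,0],"twist": [0,0,0],"jaw": 0.6},
    {"translation": [0,0,0],"twist": [0,0,0],"jaw": 0.6},
  ],
)

```text
time: 22.93
position: [0.5798, -0.192, 0.0655]
eef_rot: [-179.9, 0.0, 154.3]
ft_force: [1.0, -2.4, -0.9]
width: 0.646
finger_force: 30.0
```

The collar dropped 2 mm and the upward force vanished, so the keyways are just engaging. I'll turn slightly further and lower it.

Emit:
apply_moves(
  rows=[
    {"translation": [0,0,0],"twist": [0,0,0.05],"jaw": 0.6},
    {"translation": [0,0,0.0015],"twist": [0,0,0],"jaw": 0.6},
    {"translation": [0,0,0.001],"twist": [0,0,0],"jaw": 0.6},
    {"translation": [0,0,0],"twist": [0,0,0],"jaw": 0.6},
    {"translation": [0,0,0],"twist": [0,0,0],"jaw": 0.6},
  ],
)

```text
time: 23.35
position: [0.5799, -0.1912, 0.0632]
eef_rot: [-180.0, -0.0, 151.4]
ft_force: [-1.8, -1.0, 1.7]
width: 0.645
finger_force: 30.0
```

```bash
python3 avg.py 3;python3 -c "
from bench import env;print(env.get_state()['wrist_torque'])"
```

```text
pos [ 0.5799 -0.1912  0.0632] std [0. 0. 0.] yaw [-180.     -0.02  151.38] F [-0.81 -0.37  2.04] w 57.0 t 23.5 q7 56.8
[-0.1251008   0.18161043 -0.00843595]
```

Emit:
apply_moves(
  rows=[
    {"translation": [0,0,0.002],"twist": [0,0,0],"jaw": 0.6},
    {"translation": [0,0,0.002],"twist": [0,0,0],"jaw": 0.6},
    {"translation": [0,0,0.002],"twist": [0,0,0],"jaw": 0.6},
    {"translation": [0,0,0],"twist": [0,0,0],"jaw": 0.6},
    {"translation": [0,0,0],"twist": [0,0,0],"jaw": 0.6},
  ],
)

```text
time: 23.92
position: [0.5801, -0.1913, 0.0576]
eef_rot: [-180.0, 0.0, 151.4]
ft_force: [-2.6, 0.3, 8.3]
width: 0.65
finger_force: 30.0
```

```bash
python3 avg.py 3
```

```text
pos [ 0.5801 -0.1913  0.0576] std [0. 0. 0.] yaw [-179.99    0.01  151.36] F [-2.59 -0.44  7.99] w 56.8 t 24.07 q7 56.6
```

Now a further 2.5 mm of commanded push, to see whether it is bottomed.

Emit:
apply_moves(
  rows=[
    {"translation": [0,0,0.0015],"twist": [0,0,0],"jaw": 0.6},
    {"translation": [0,0,0.001],"twist": [0,0,0],"jaw": 0.6},
    {"translation": [0,0,0],"twist": [0,0,0],"jaw": 0.6},
    {"translation": [0,0,0],"twist": [0,0,0],"jaw": 0.6},
    {"translation": [0,0,0],"twist": [0,0,0],"jaw": 0.6},
  ],
)

```text
time: 24.48
position: [0.5802, -0.1913, 0.057]
eef_rot: [-180.0, 0.1, 151.4]
ft_force: [-5.7, 0.8, 21.4]
width: 0.645
finger_force: 30.0
```

```bash
python3 avg.py 3; python3 - <<'E'
from h import *
p,d=env.grab_frame("side")
cv2.imwrite("pics/s4.png",cv2.resize(p[130:430,190:430],None,fx=2,fy=2,interpolation=cv2.INTER_CUBIC)[:,:,::-1])
E
```

```text
pos [ 0.5802 -0.1913  0.057 ] std [0. 0. 0.] yaw [-179.97    0.05  151.35] F [-5.89  0.31 22.09] w 57.2 t 24.63 q7 56.6
```

View pics/s4.png

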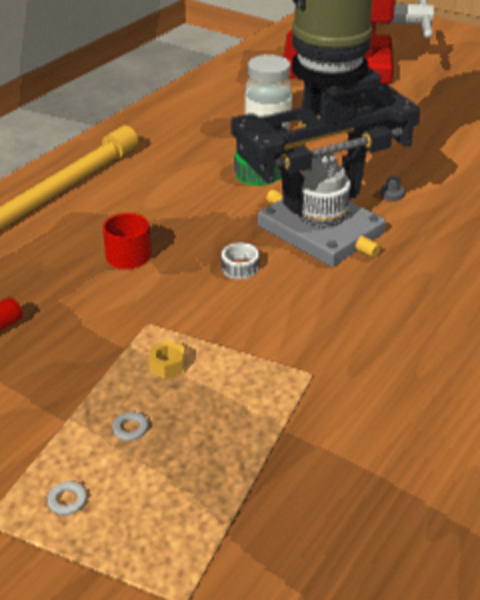

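The collar has moved 10.0 mm and then met a hard stop: force rose from 8 to 22 N in about 0.5 mm. Three rings are stacked inside the jaws. The other two rings (crop (130,426), (67,497)), the nut, cap and plug haven't moved. Handing in.

```bash
python3 -c "
from bench import env;print(env.job_done())"
```

```text
the job is handed in; nothing more can be done
None
```

I handed the job in at about 24.7 s: three rings lie flat on the column over the stem, and the collar is keyed over the pins and held pushed fully home at about 22 N; no verdict came back.

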